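# Tip the loose lid off the storage box and hang it on the hook

## Robot

A 7-joint arm with a two-finger parallel gripper is mounted at the origin on a cart in front of the work surface, level with it; the furniture and walls round the work are solid. World frame = base frame: x ahead of the robot, y to its left, z up, the work surface at z = 0. Lengths are in m, angles in rad, forces in N, time in s.
With the tool pointing down it reaches from about 0.4 to 0.875 m from the base axis. Payload 19.3 kg.
Tool frame: the origin (TCP) lies at the very end of the fingers, on their centre line; the grasp point (between the pads) lies 19 mm behind it; z points along the fingers, y is the line along which they close (so a half turn about z gives the same grasp; the last joint's range is limited). The gripper opens to 85 mm and grips with 20 to 120 N. Pads are 22 mm wide; open, the fingers measure 114 mm over their backs; the gripper's body (76 mm by 85 mm) begins 54 mm behind the grasp point. The pads swing forward as they close: fully open they stand 13 mm farther back than shut.
Start: joints at [-1.257, 0.521, -0.036, 1.599, 0.021, 1.021, -0.113], TCP at [0.234, 0.58, 0.231] pointing down, gripper open.
Joint ranges: [-2.91, 2.91], [-0.3, 2.13], [-1.5, 1.42], [0.17, 2.43], [-1.26, 4.41], [0.16, 1.93], [-2.52, 2.52]. Speed limits (rad/s): [1.89, 1.89, 2.39, 2.39, 3.01, 3.01, 3.01].

## Interface

Orientations are given as [roll, pitch, yaw] about the fixed x, y, z axes, in that order (R = Rz(yaw) Ry(pitch) Rx(roll)).
In Python, from workcell import bot gives the robot as it stands.
- The arm moves only by the shell command python3 -m crank 'ROWS' [FORCE]. ROWS is a JSON object of lists of equal length, an entry for each row: "travel": the shift along the world's x, y, z in cm, a list of three; "turn": the turn, a rotation vector about the world's x, y, z in degrees, a list of three; "gripper": the closure, from 0 (fully open) to 1 (shut). A call has exactly 5 rows; each row is the pose to reach, as a shift and turn from the pose commanded when the call began; what a row does not reach only later rows make up. A row lasts 1/10 s, in which the tool goes at most 50 mm and 8.59 degrees, less where a joint would pass 70% of its speed; a pose out of reach is approached as far as the arm can. A call with a gripper value outside its range is refused whole. The fingers move at their own pace and stop on an object; FORCE is the grip in N (left out, the last holds). Time passes only in rows, so rows that repeat a pose let the fingers close, or fill a call up. It gives the time, the measured TCP pose, the force, the opening and the grip force at its end, in the units of the state.
- bot.observe(): the state, without advancing time (a new reading comes with each control period).
- bot.grab_frame(name): name is "scene" or "top" or "wrist"; returns a dict with "pixels" (400x640x3 uint8, red, green, blue), "fx", "fy", "cx", "cy" (pixels), "extrinsics" (4x4, takes a point from world to camera coordinates). Camera axes: x right, y down, z forward; pixel columns grow to the right and rows downward; lengths in m; the calibration is good to about 2 mm. A picture is of the moment at which its call begins. There is no depth.
- bot.job_done(): hands the job in; it is judged then, once.
The state is a dict: "clock": time; "qpos": joint angles; "qd": joint speeds; "joint_efforts": joint torques, N m; "position": TCP position; "tool_rot": TCP orientation; "force": force on the tool from outside, world axes, zero at the start; "moment": the same for the moment, N m; "grip_width": finger opening in m; "finger_force": force on a finger pad.
Only numpy, scipy, OpenCV 4.12 (cv2) and the standard library are available. Lean on these libraries where they do the work, as an engineer would, in place of code of your own. Each camera call takes 0.05 s, during which the arm holds its last target. There are 200 camera calls.

## Task

Open the plywood storage box: tip its loose metal lid up by the overhanging front edge until it stands by itself, leaning on the sloping rest behind the box, and let go of it. Then take the standing lid by its top edge, lift it off and hang it by its hand slot on the hook of the stand. Do not drop the lid on the bench, and leave the tape measure, screwdriver, pliers and glue bottle where they are.

Things in the scene. Friction and masses are not known exactly. Their poses are not given: they have to be found in the camera images.
- box: Open-topped plywood box, fixed to the bench, outside 120 (x) by 170 (y) by 85 mm high, walls 5 mm, rim at z = 85 mm. Origin: centre of its underside, on the bench; z up, front faces its own -x (about to the right as the robot sees it), rear wall's outer face at x = 60 mm.
- lid_trough (a point): On the floor of the trough behind the box's rear wall (box x = 69, y = 0, z = 75 mm; box axes). Trough 18 mm wide in x. Behind it a steel plate, 176 mm wide, top at box z = 148 mm, leans back 12 degrees (face at x = 78 mm at the bottom, 94 mm at the top). A tipped-up lid drops its rear edge in here and stays by itself, leaning 12 to 22 degrees past upright.
- lid: Loose aluminium lid, 174 (x) by 190 (y) by 5 mm, 0.2 to 0.4 kg, no knob, too big to grip across. Origin: centre of its underside; z out of its top, front edge x = -87, rear edge x = 87 mm. At first it lies on the rim, origin at about box x = -13 mm: 40 mm overhang in front, 10 mm at the sides. A 7 mm deep rim below it (x -38 to 64, y -76 to 76 mm) sits in the mouth with about 4 mm play.
- lid_slot (a point): Centre of the lid's hand slot (lid x = -62, y = 0, half-way through; lid axes), 26 mm in x by 56 mm in y, right through. Either side of it are solid corners 67 mm wide, where open fingers, tilted 35 to 40 degrees tips pointing along the lid's +x, can push the overhang up and over in an arc round the rear wall, or the standing lid be pinched.
- lid_bar (a point): Middle of the 12 mm wide bar between the lid's hand slot and its front edge (lid x = -81 mm, y = 0, half-way through the thickness). Axes are the lid's.
- hook_stand: Steel stand fixed to the bench: base 110 by 100 by 12 mm, post of 14 mm diameter, 232 mm high, at its origin (on the bench; z up). From it a J-hook of 8 mm round bar reaches along the stand's own -x: axis level at z = 230 mm to x = -60 mm, then up to its end at x = -75 mm, z = 240 mm. Highest point of the tip z = 244 mm, lowest of the bar 226 mm.
- hook_seat (a point): Point on the upper side of the hook's level bar, stand x = -45 mm, y = 0, z = 234 mm: the lid's bar comes to rest on the level bar between the upturned tip and the post. Axes are the stand's.
- tape_measure: Yellow tape measure, 66 by 72 by 34 mm, loose bystander; origin centre of its underside.
- driver_red: Screwdriver with a red handle, 202 mm long, loose bystander; origin centre of its underside.
- pliers_red: Pliers with red grips, 184 mm long, loose bystander; origin centre of its underside.
- glue_bottle: White glue bottle with a red cap, 50 mm across, 140 mm high, loose bystander; origin centre of its underside.

How it is judged:
By the outcome, as a careful person would: the job done as asked, in the order asked, and still so for the second after the job is handed in, with the robot touching nothing.
It also fails if it takes over 72 s, if anything falls off the work surface, if the arm or the gripper's body presses on something with over 40 N, if the wrist force passes 120 N, or if a joint passes its speed limit or range.

## Working session

There is one attempt and no reset: what is moved stays moved. The work goes in short steps, Python scripts to look and compute and a shell command to move; the robot and the scene stay as the last step left them, time stands still between calls to the robot, and variables do not carry over. Pictures are saved under pics/ and viewed, at most 10 in all, crops included, and the job is handed in when it is done.

```bash
ls; mkdir -p pics
python3 - <<'E'
from workcell import bot
import cv2,numpy as np
print(bot.observe())
for n in ["scene","top"]:
    f=bot.grab_frame(n); cv2.imwrite(f"pics/{n}0.png",f["pixels"][:,:,::-1]); np.savez(f"{n}0.npz",**f)
    print(n,f["fx"],f["fy"],f["cx"],f["cy"],np.round(f["extrinsics"],4).tolist())
E
```

```text
pics
{'clock': 0.0, 'qpos': array([-1.25720692,  0.52202705, -0.03634118,  1.59999069,  0.02117039,
        1.02110686, -0.11279809]), 'qd': array([ 1.58795709e-04, -4.79198182e-04, -5.17340025e-04, -8.02873169e-05,
       -7.14585294e-05, -7.29523588e-04, -1.45573387e-04]), 'joint_efforts': array([-5.46185274e-04, -9.27059555e+01,  1.97988778e+00, -3.69957840e+01,
        1.80167193e-02,  7.81165611e-03,  2.43990650e-05]), 'position': array([0.23391633, 0.57921353, 0.23072365]), 'tool_rot': array([-3.14044531e+00,  5.00135572e-05,  2.75779137e+00]), 'force': array([0.15466321, 0.19091355, 0.34768014]), 'moment': array([ 0.04983133, -0.01308631, -0.01534035]), 'finger_force': 0.0, 'grip_width': 0.08560694902500447}
scene 430.4087573127783 430.4087573127783 313.8664478831622 201.62525707263399 [[0.9032, -0.4292, 0.0094, -0.4536], [-0.2995, -0.6456, -0.7025, 0.2886], [0.3076, 0.6317, -0.7116, 1.1405], [0.0, 0.0, 0.0, 1.0]]
top 399.3389928327545 399.3389928327545 317.6058459910846 199.42480121363937 [[0.0186, -0.9998, -0.0083, 0.0235], [-0.9857, -0.017, -0.1675, 0.5506], [0.1673, 0.0113, -0.9858, 1.3571], [0.0, 0.0, 0.0, 1.0]]
```

View pics/scene0.png

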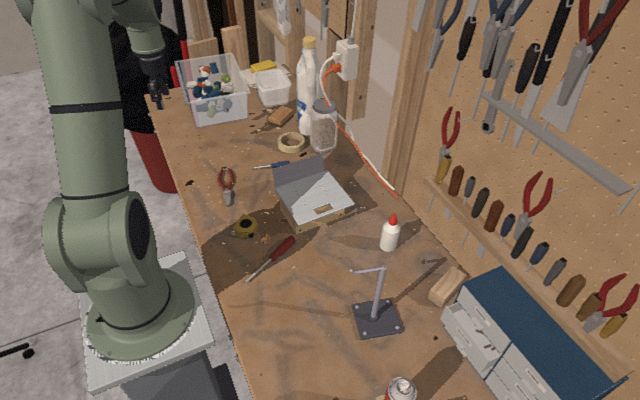

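View pics/top0.png

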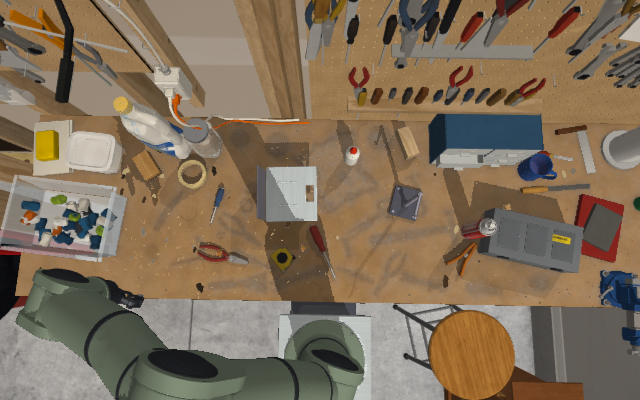

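The scene view shows the box with its lid at (315,195), the hook stand at (378,300), and the tape, driver, pliers and glue nearby. In the top view the lid is at (290,193), its slot at (310,193), the stand at (405,200) and the glue at (352,155). I'll enlarge the parts that matter.

Run:
```python
import cv2,numpy as np
t=cv2.imread("pics/top0.png");s=cv2.imread("pics/scene0.png")
def c(im,x,y,w,h,k=5): return cv2.resize(im[y:y+h,x:x+w],None,fx=k,fy=k,interpolation=cv2.INTER_CUBIC)
a=np.hstack([c(t,245,155,80,75),c(t,370,160,80,75)]);b=np.hstack([c(s,265,145,100,93.75.__int__(),4),c(s,340,255,100,93,4)])
h=375;b=b[:225*0+372]
cv2.imwrite("pics/c1.png",cv2.resize(np.vstack([a,b]),None,fx=.8,fy=.8))
```

```text
(no output)
```

View pics/c1.png

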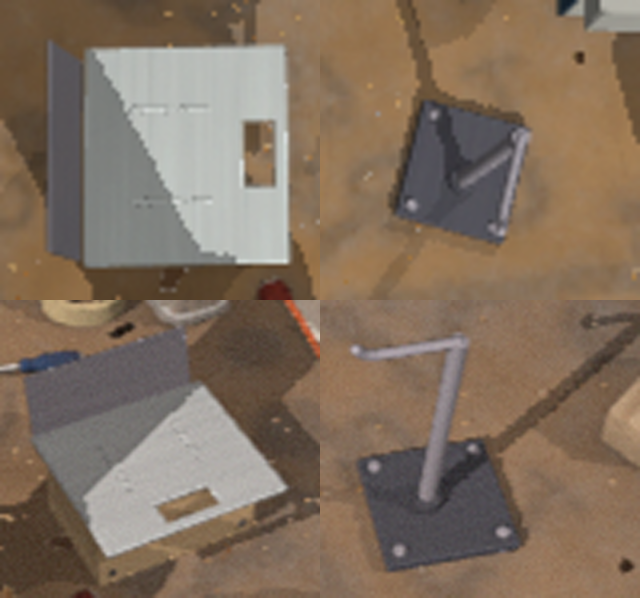

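The crops show the lid corners, slot, and the hook (bar pointing back towards the robot, i.e. down in the top view). Now to triangulate.

```bash
cat > h.py <<'E'
import numpy as np,cv2
from scipy.spatial.transform import Rotation as R
def load(n): return dict(np.load(n))
def P(f): 
    K=np.array([[f["fx"],0,f["cx"]],[0,f["fy"],f["cy"]],[0,0,1]]); return K@f["extrinsics"][:3]
def tri(fs,uvs):
    A=[]
    for f,(u,v) in zip(fs,uvs):
        p=P(f);A+=[u*p[2]-p[0],v*p[2]-p[1]]
    A=np.array(A);x=np.linalg.lstsq(A[:,:3],-A[:,3],rcond=None)[0]
    e=[proj(f,x)-np.array(q) for f,q in zip(fs,uvs)]
    return x,np.abs(e).max()
def proj(f,x):
    q=P(f)@np.append(x,1);return q[:2]/q[2]
def ray(f,uv,z):
    E=f["extrinsics"];c=-E[:3,:3].T@E[:3,3];d=E[:3,:3].T@np.array([(uv[0]-f["cx"])/f["fx"],(uv[1]-f["cy"])/f["fy"],1]);return c+d*(z-c[2])/d[2]
E
python3 - <<'E'
from h import *
t,s=load("top0.npz"),load("scene0.npz")
T=lambda u,v:(244.5+u/4+.1,154.5+v/4+.1);T2=lambda u,v:(369.5+(u-320)/4+.1,159.5+v/4+.1)
S=lambda u,v:(264.5+u/3.2+.1,144.5+(v-300)/3.2+.1);S2=lambda u,v:(339.5+(u-320)/3.2+.1,254.5+(v-300)/3.2+.1)
np.set_printoptions(precision=4,suppress=True)
for n,a,b in [("front far",T(284,45),S(287,489)),("front near",T(289,265),S(107,556)),("rear near",T(85,265),S(33,437)),("rear far",T(87,48),S(203,383)),
 ("plate near",T(49,250),S(27,374)),("plate far",T(50,40),S(185,331)),
 ("slot ff",T(275,120),S(218,500)),("slot nf",T(275,187),S(167,525)),("slot nr",T(244,187),S(158,512)),
 ("tip",T2(502,230),S2(355,350)),("posttop",T2(523,135),S2(460,340)),("postbase",T2(458,183),S2(428,500))]:
    print(n,*tri([t,s],[a,b]))
for n,uv in [("bottle",(352,150)),]: print(ray(t,uv,.13))
m=cv2.cvtColor(cv2.imread("pics/top0.png"),cv2.COLOR_BGR2HSV)
for n,box in [("driver",(300,215,345,285))]:
    x0,y0,x1,y1=box;print([ray(t,q,.02) for q in [(312,228),(333,274)]])
print("tape",ray(t,(283,259),.03),"plier",ray(t,(200,245),.01))
E
```

```text
front far [0.6602 0.0428 0.0818] 0.6002858963980202
front near [0.4684 0.0345 0.0851] 0.4517373085723193
rear near [0.4654 0.2072 0.086 ] 0.39425372946035964
rear far [0.6558 0.2138 0.0811] 0.3272598052795388
plate near [0.4706 0.2277 0.1495] 0.21513071072703838
plate far [0.6468 0.2375 0.1356] 0.7800492704534463
slot ff [0.5904 0.0494 0.0913] 0.957603549433486
slot nf [0.5353 0.0479 0.083 ] 0.49461848953598064
slot nr [0.5376 0.0744 0.0738] 0.13164093005906352
tip [ 0.4669 -0.2617  0.2373] 0.8001399640691602
posttop [ 0.541  -0.2809  0.2298] 0.8339593719421714
postbase [ 0.5416 -0.2785  0.0052] 0.2504854505194771
[ 0.7069 -0.0804  0.13  ]
[array([0.4517, 0.0516, 0.02  ]), array([ 0.293 , -0.0246,  0.02  ])]
tape [0.3411 0.1498 0.03  ] plier [0.3851 0.4479 0.01  ]
```

```bash
cat >> h.py <<'E'
def delta(bot,pos,zd,yd):
    o=bot.observe();Rc=R.from_euler("xyz",o["tool_rot"])
    z=np.array(zd,float);z/=np.linalg.norm(z);y=np.array(yd,float);y-=z*(y@z);y/=np.linalg.norm(y)
    best=None
    for s in (1,-1):
        Rt=R.from_matrix(np.column_stack([np.cross(s*y,z),s*y,z]));v=(Rt*Rc.inv()).as_rotvec(degrees=True)
        print("sign",s,"travel cm",np.round((np.array(pos)-o["position"])*100,2),"turn",np.round(v,1),"n",np.round(np.linalg.norm(v),1))
    print("t",round(o["clock"],2),"pos",np.round(o["position"],4),"F",np.round(o["force"],1),"w",round(o["grip_width"],4),"q",np.round(o["qpos"],2))
E
python3 - <<'E'
from h import *
from workcell import bot
delta(bot,[.565,-.03,.25],[0,0,-1],[1,.035,0])
E
```

```text
sign 1 travel cm [ 33.1  -60.92   1.92] turn [  0.  -0. -66.] n 66.0
sign -1 travel cm [ 33.1  -60.92   1.92] turn [1.00e-01 0.00e+00 1.14e+02] n 114.0
t 0.1 pos [0.234  0.5792 0.2308] F [-0.1  0.3 -0.2] w 0.0855 q [-1.26  0.52 -0.04  1.6   0.02  1.02 -0.11]
```

```bash
python3 -m crank '{"travel":[[3,-4,0.5],[6,-8,1],[9,-12,1.5],[12,-16,2],[15,-20,2]],"turn":[[0,0,-4.5],[0,0,-9],[0,0,-13],[0,0,-18],[0,0,-22]],"gripper":[0,0,0,0,0]}' 60
python3 -m crank '{"travel":[[2.5,-4,0],[5,-8,0],[7.5,-12,0],[10,-16,0],[12,-20,0]],"turn":[[0,0,-4.5],[0,0,-9],[0,0,-13],[0,0,-18],[0,0,-22]],"gripper":[0,0,0,0,0]}'
python3 -m crank '{"travel":[[1.5,-4,0],[3,-8,0],[4,-12,0],[5,-16,0],[6.1,-20.9,0]],"turn":[[0,0,-4.5],[0,0,-9],[0,0,-13],[0,0,-18],[0,0,-22]],"gripper":[0,0,0,0,0]}'
python3 - <<'E'
from h import *
from workcell import bot
f=bot.grab_frame("wrist"); cv2.imwrite("pics/w1.png",f["pixels"][:,:,::-1]); np.savez("w1.npz",**f)
delta(bot,[.565,.009,.05],[-.035*.6,.6,-.8],[1,.035,0])
E
```

```text
clock: 0.6
position: [0.3844, 0.3787, 0.2518]
tool_rot: [3.141, -0.0, 2.37]
force: [1.5, 1.3, 0.1]
grip_width: 0.0857
finger_force: 0.0
clock: 1.1
position: [0.5043, 0.1784, 0.2512]
tool_rot: [-3.142, 0.0, 1.986]
force: [0.3, 0.3, -0.6]
grip_width: 0.0855
finger_force: 0.0
clock: 1.6
position: [0.5645, -0.0291, 0.2511]
tool_rot: [-3.141, -0.001, 1.604]
force: [0.8, 0.5, -0.2]
grip_width: 0.0853
finger_force: 0.0
sign 1 travel cm [-2.000e-02  4.770e+00 -2.015e+01] turn [37.1  1.1  0.8] n 37.1
sign -1 travel cm [-2.000e-02  4.770e+00 -2.015e+01] turn [  -1.5   56.4 -170.1] n 179.2
t 1.65 pos [ 0.5652 -0.0387  0.2515] F [ -4.6 -10.7  -0.1] w 0.0856 q [-0.33  0.43  0.41  1.75 -0.19  1.    0.17]
```

View pics/w1.png

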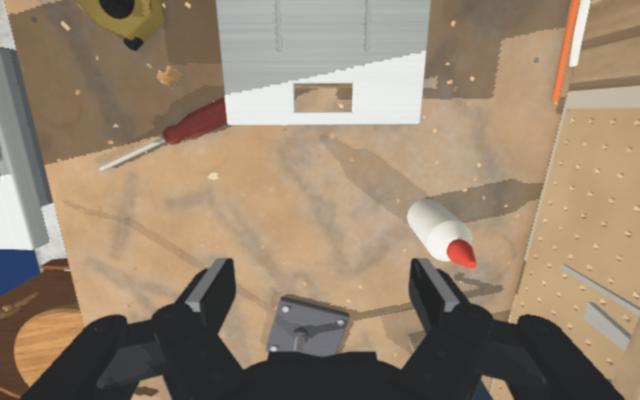

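The wrist view shows the lid's front edge at row 124 (cols 227–420), the slot at cols 294–352 and rows 84–112, and the fingers at cols ~225 and ~420, straddling the slot. The screwdriver and glue are clear of the fingers. I'll refine with this third view.

Run:
```python
from h import *
t,s,w=load("top0.npz"),load("scene0.npz"),load("w1.npz")
np.set_printoptions(precision=4,suppress=True)
T=lambda u,v:(244.6+u/4,154.6+v/4);S=lambda u,v:(264.6+u/3.2,144.6+(v-300)/3.2)
for a,b,c in [(T(284,45),S(287,489),(420,124)),(T(289,265),S(107,556),(227,124)),(T(275,120),S(218,500),(352,112)),(T(275,187),S(167,525),(294,112))]:
    print("3v",*tri([t,s,w],[a,b,c]),"tw",*tri([t,w],[a,c]),"sw",*tri([s,w],[b,c]))
    print(ray(w,c,.09))
```

```text
3v [0.6594 0.0407 0.0846] 3.8466986546344657 tw [0.6518 0.0401 0.1185] 2.3232699176880516 sw [0.6567 0.0382 0.0878] 3.0519484994125037
[0.6592 0.0372 0.09  ]
3v [0.468  0.033  0.0871] 2.482561050289661 tw [0.4693 0.0328 0.0925] 2.0540237931671896 sw [0.4667 0.0316 0.0882] 1.4491644216027169
[0.4687 0.0308 0.09  ]
3v [0.5902 0.0483 0.0926] 2.2501045048731214 tw [0.5884 0.0472 0.1175] 1.1214031101467157 sw [0.5879 0.0476 0.0934] 3.0738535001277683
[0.5913 0.0462 0.09  ]
3v [0.5347 0.0465 0.0849] 2.2562634606651955 tw [0.535  0.0461 0.0955] 1.8484998561219754 sw [0.5331 0.045  0.0862] 1.3216056468046418
[0.5347 0.0443 0.09  ]
```

```bash
python3 -m crank '{"travel":[[0,0,-2],[0,0,-4],[0,0,-6],[0,0,-9],[0,0,-12]],"turn":[[7.5,0.2,0],[15,0.4,0.3],[22,0.6,0.4],[30,0.8,0.6],[37,1,0.8]],"gripper":[0,0,0,0,0]}' 60
python3 -m crank '{"travel":[[0,0,-2],[0,0,-5],[0,0,-8],[0,0.5,-8],[0,1,-8]],"turn":[[0,0,0],[0,0,0],[0,0,0],[0,0,0],[0,0,0]],"gripper":[0,0,0,0,0]}' 60
python3 - <<'E'
from h import *
from workcell import bot
delta(bot,[.565,.006,.05],[-.035*.6,.6,-.8],[1,.035,0])
E
```

```text
clock: 2.15
position: [0.5649, -0.0292, 0.131]
tool_rot: [3.126, -0.651, 1.625]
force: [0.8, -0.1, -0.7]
grip_width: 0.0853
finger_force: 0.0
clock: 2.65
position: [0.5643, -0.018, 0.0517]
tool_rot: [3.131, -0.646, 1.623]
force: [0.7, -0.4, 0.1]
grip_width: 0.0851
finger_force: 0.0
sign 1 travel cm [ 0.07  2.4  -0.17] turn [-0.2  0.5 -0.6] n 0.8
sign -1 travel cm [ 0.07  2.4  -0.17] turn [   3.8 -107.7  143.2] n 179.2
t 2.65 pos [ 0.5643 -0.018   0.0517] F [ 0.7 -0.4  0.1] w 0.0851 q [ 0.24  0.84  0.04  1.77 -0.83  0.95  0.96]
```

```bash
python3 -m crank '{"travel":[[0,2.5,-0.3],[0,5,-0.4],[-0.1,7,-0.4],[-0.1,7.1,0.9],[-0.2,7.3,2.3]],"turn":[[0,0,0],[0,0,0],[0,0,0],[0,0,0],[0,0,0]],"gripper":[0,0,0,0,0]}' 60
python3 -m crank '{"travel":[[0,0,0],[0,0.3,1.3],[0,0.7,2.7],[0,0.7,2.7],[0,0.7,2.7]],"turn":[[0,0,0],[0,0,0],[0,0,0],[0,0,0],[0,0,0]],"gripper":[0,0,0,0,0]}' 60
python3 - <<'E'
from h import *
from workcell import bot
f=bot.grab_frame("scene"); g=bot.grab_frame("wrist")
a=f["pixels"][110:290,200:440,::-1];cv2.imwrite("pics/s2.png",np.hstack([cv2.resize(a,(400,300),interpolation=2),cv2.resize(g["pixels"][:,:,::-1],(400,300))]))
o=bot.observe();print(o["position"],o["force"])
E
```

```text
clock: 3.15
position: [0.5626, 0.0548, 0.0759]
tool_rot: [3.129, -0.646, 1.625]
force: [0.1, -0.6, -0.1]
grip_width: 0.0854
finger_force: 0.4
clock: 3.65
position: [0.5626, 0.0613, 0.1017]
tool_rot: [3.129, -0.645, 1.625]
force: [0.7, -2.4, -1.1]
grip_width: 0.0856
finger_force: 0.9
[0.56239108 0.06122583 0.10104149] [ 0.18510273 -3.16972393 -0.74263864]
```

View pics/s2.png

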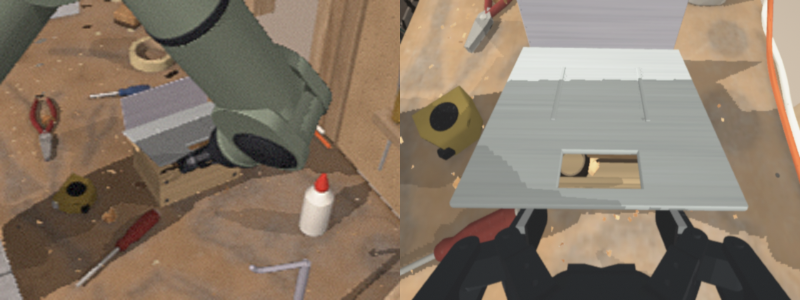

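The composite shows the lid tilting evenly: its front edge is lifted at (600,205) with both fingers under it either side of the slot. I'll continue the arc.

```bash
python3 -m crank '{"travel":[[0,0.5,1.3],[0,1.2,2.6],[-0.1,2,3.8],[-0.1,2.8,4.9],[-0.1,3.8,5.9]],"turn":[[0,0,0],[0,0,0],[0,0,0],[0,0,0],[0,0,0]],"gripper":[0,0,0,0,0]}' 60
python3 -m crank '{"travel":[[0,1.1,1],[-0.1,1.8,1.5],[-0.1,2.5,2],[-0.1,3.1,2.4],[-0.1,4.2,3]],"turn":[[0,0,0],[0,0,0],[0,0,0],[0,0,0],[0,0,0]],"gripper":[0,0,0,0,0]}' 60
python3 -m crank '{"travel":[[0,1.1,0.4],[-0.1,1.1,0.4],[-0.1,1.1,0.4],[-0.1,1.1,0.4],[-0.1,1.1,0.4]],"turn":[[0,0,0],[0,0,0],[0,0,0],[0,0,0],[0,0,0]],"gripper":[0,0,0,0,0]}' 60
python3 - <<'E'
from h import *
from workcell import bot
f=bot.grab_frame("scene"); g=bot.grab_frame("wrist")
a=f["pixels"][110:290,200:440,::-1];cv2.imwrite("pics/s3.png",np.hstack([cv2.resize(a,(400,300),interpolation=2),cv2.resize(g["pixels"][:,:,::-1],(400,300))]))
o=bot.observe();print(o["position"],o["force"])
E
```

```text
clock: 4.25
position: [0.5615, 0.1004, 0.1616]
tool_rot: [3.129, -0.646, 1.625]
force: [-0.8, -0.3, 0.4]
grip_width: 0.0854
finger_force: 0.4
clock: 4.75
position: [0.5603, 0.1415, 0.1902]
tool_rot: [3.131, -0.646, 1.622]
force: [-1.4, -0.8, -0.7]
grip_width: 0.0857
finger_force: 0.3
clock: 5.25
position: [0.5594, 0.152, 0.194]
tool_rot: [3.131, -0.646, 1.623]
force: [-0.3, -0.2, -0.8]
grip_width: 0.0855
finger_force: 0.2
[0.55943237 0.15217616 0.19411028] [ 0.46699249 -0.08589952 -0.01932086]
```

View pics/s3.png

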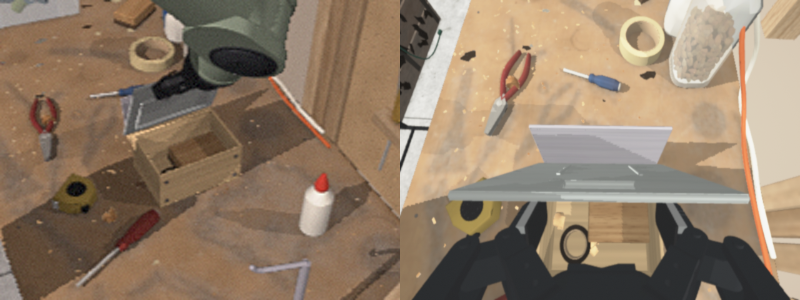

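The lid is now steep (its edge at row ~195 in the wrist half, square to the fingers) with the box open below. I'll push on past upright, slowly.

```bash
python3 -m crank '{"travel":[[0,1.1,0.4],[-0.1,2.2,0.6],[-0.1,3.4,0.8],[-0.1,4.6,0.9],[-0.2,5.4,0.9]],"turn":[[0,0,0],[0,0,0],[0,0,0],[0,0,0],[0,0,0]],"gripper":[0,0,0,0,0]}' 60
python3 -m crank '{"travel":[[0,0.6,0],[0,1.2,0],[0,1.8,-0.2],[0,2.4,-0.2],[0,2.8,-0.3]],"turn":[[0,0,0],[0,0,0],[0,0,0],[0,0,0],[0,0,0]],"gripper":[0,0,0,0,0]}' 60
python3 -m crank '{"travel":[[0,0.4,0],[0,0.4,0],[0,0.4,0],[0,0.4,0],[0,0.4,0]],"turn":[[0,0,0],[0,0,0],[0,0,0],[0,0,0],[0,0,0]],"gripper":[0,0,0,0,0]}' 60
python3 - <<'E'
from h import *
from workcell import bot
f=bot.grab_frame("top"); g=bot.grab_frame("wrist")
np.savez("t4.npz",**f);np.savez("w4.npz",**g)
a=f["pixels"][140:260,220:380,::-1];cv2.imwrite("pics/s4.png",np.hstack([cv2.resize(a,(400,300),interpolation=2),cv2.resize(g["pixels"][:,:,::-1],(400,300))]))
o=bot.observe();print(o["position"],o["force"])
E
```

```text
clock: 5.85
position: [0.5572, 0.2083, 0.2036]
tool_rot: [3.13, -0.646, 1.626]
force: [0.6, -0.2, 0.4]
grip_width: 0.0858
finger_force: 0.0
clock: 6.35
position: [0.5574, 0.2351, 0.2002]
tool_rot: [3.13, -0.646, 1.624]
force: [-0.2, -0.3, 0.4]
grip_width: 0.0852
finger_force: 0.0
clock: 6.85
position: [0.5575, 0.2383, 0.2003]
tool_rot: [3.13, -0.646, 1.624]
force: [0.3, 0.3, 0.8]
grip_width: 0.0852
finger_force: 0.0
[0.55745526 0.23834873 0.20030596] [-0.23286736 -0.02736292  0.98682489]
```

View pics/s4.png

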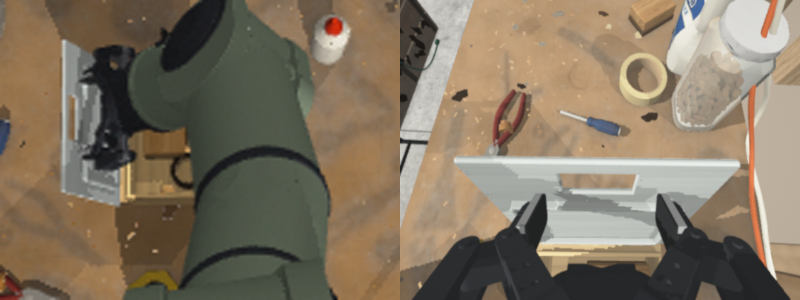

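The lid stands by itself, leaning on the plate (wrist half: top edge at row ~160, slot at (598,180)), and the contact force is zero. I'll back off, rise and measure its top edge from two wrist places.

```bash
python3 -m crank '{"travel":[[0.1,-3,0.5],[0.2,-6,1],[0.2,-9,5],[0.3,-11,10],[0.4,-11,14]],"turn":[[0,0,0],[0,0,0],[-7,-0.2,0],[-15,-0.4,-0.3],[-23,-0.6,-0.4]],"gripper":[0,0,0,0,0]}' 60
python3 -m crank '{"travel":[[0,0,2],[0,0,4],[0,0,4],[0,0,4],[0,0,4]],"turn":[[-7,-0.2,0],[-14,-0.4,-0.3],[-14,-0.4,-0.3],[-14,-0.4,-0.3],[-14,-0.4,-0.3]],"gripper":[0,0,0,0,0]}' 60
python3 - <<'E'
from workcell import bot
import numpy as np
np.savez("w5.npz",**bot.grab_frame("wrist"))
E
python3 -m crank '{"travel":[[-2,-1,0],[-4,-2,0],[-6,-2,0],[-6,-2,0],[-6,-2,0]],"turn":[[0,0,0],[0,0,0],[0,0,0],[0,0,0],[0,0,0]],"gripper":[0,0,0,0,0]}' 60
python3 - <<'E'
from h import *
from workcell import bot
np.savez("w6.npz",**bot.grab_frame("wrist"));np.savez("s6.npz",**bot.grab_frame("scene"))
a=load("w5.npz")["pixels"][:,:,::-1];b=load("w6.npz")["pixels"][:,:,::-1];s=load("s6.npz")["pixels"][100:260,200:440,::-1]
cv2.imwrite("pics/s6.png",np.vstack([a[40:340],b[40:340]]))
o=bot.observe();print(o["position"],o["force"],o["tool_rot"])
E
```

```text
clock: 7.45
position: [0.5623, 0.1242, 0.3431]
tool_rot: [3.137, -0.238, 1.606]
force: [2.0, 1.7, -1.2]
grip_width: 0.0855
finger_force: 0.0
clock: 7.95
position: [0.5612, 0.1276, 0.3796]
tool_rot: [-3.14, -0.001, 1.606]
force: [-0.3, -0.8, -1.4]
grip_width: 0.0854
finger_force: 0.0
clock: 8.5
position: [0.5015, 0.1079, 0.3802]
tool_rot: [-3.141, -0.001, 1.606]
force: [0.2, -0.3, 0.4]
grip_width: 0.085
finger_force: 0.0
[0.50190634 0.10814286 0.38001172] [-1.32124764 -1.02643445  0.39492849] [-3.14059352e+00 -5.98693156e-05  1.60637956e+00]
```

View pics/s6.png

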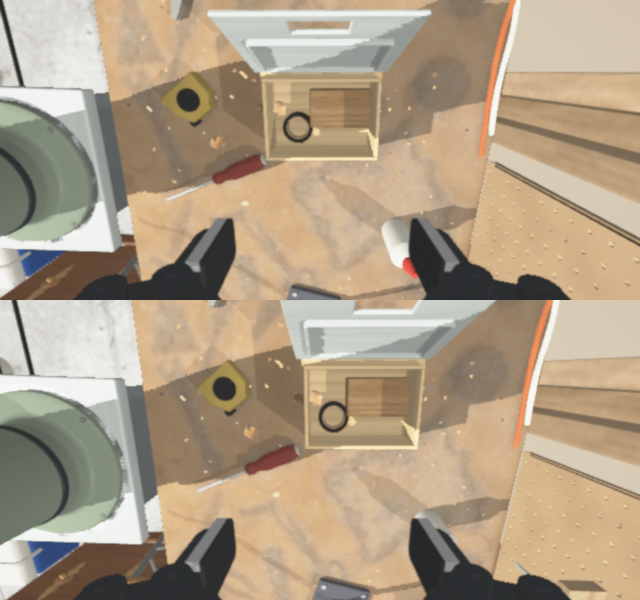

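Both wrist views show the standing lid. In the first, the top-edge corners are at (210,52+) and (429,52), and the box is open below. I'll triangulate with the earlier wrist and top frames.

Run:
```python
from h import *
t,w4,w5,w6=load("t4.npz"),load("w4.npz"),load("w5.npz"),load("w6.npz")
np.set_printoptions(precision=4,suppress=True)
def sub(f,uv):
    g=cv2.cvtColor(f["pixels"],cv2.COLOR_RGB2GRAY);p=np.float32([[uv]]);cv2.cornerSubPix(g,p,(6,6),(-1,-1),(3,100,.01));return tuple(p[0,0])
N=[(t,(244.8,216.8)),(w4,(88,212)),(w5,(209,52))];F=[(t,(244.8,156)),(w4,(544,215)),(w5,(430,52))]
for L in (N,F):
    L2=[(f,sub(f,u)) for f,u in L];print([np.round(u,1) for _,u in L2])
    for idx in ([0,1,2],[1,2],[0,1],[0,2]): print(idx,*tri([L2[i][0] for i in idx],[L2[i][1] for i in idx]))
c,_=tri([x[0] for x in N],[x[1] for x in N]);print(proj(w6,c))
```

```text
[array([245.2, 217.4], dtype=float32), array([ 85., 213.], dtype=float32), array([205.9,  53.2], dtype=float32)]
[0, 1, 2] [0.4583 0.2466 0.2434] 1.1117429667112617
[1, 2] [0.4577 0.2464 0.2425] 0.06524499758563707
[0, 1] [0.4584 0.2467 0.2434] 1.3530782574979696
[0, 2] [0.4583 0.2466 0.2441] 0.5430714456721049
[array([244.7, 154.8], dtype=float32), array([544., 215.], dtype=float32), array([431.5,  51.6], dtype=float32)]
[0, 1, 2] [0.6522 0.2569 0.2394] 2.3712095626111065
[1, 2] [0.6491 0.2545 0.2435] 0.5993177491641859
[0, 1] [0.6541 0.2585 0.237 ] 3.0885192401247252
[0, 2] [0.6551 0.2592 0.2292] 2.7622726199879892
[278.3634  28.2741]
```

Run:
```python
from h import *
from workcell import bot
delta(bot,[.501,.262,.298],[.008,-.242,-.97],[-.042,1,0])
```

```text
sign 1 travel cm [-0.09 15.39 -8.2 ] turn [-11.3  10.6  89.9] n 91.2
sign -1 travel cm [-0.09 15.39 -8.2 ] turn [-10.7 -11.4 -89.1] n 90.5
t 8.6 pos [0.5019 0.1081 0.38  ] F [-1.3 -1.   0.4] w 0.0855 q [-0.55  0.21  0.27  1.69 -0.06  1.25 -0.23]
```

```bash
python3 -m crank '{"travel":[[0,1,0],[0,3,0],[0,5,0],[0,7,0],[0,9,0]],"turn":[[-0.9,0.9,7.5],[-1.9,1.8,15],[-2.8,2.6,22.5],[-3.8,3.5,30],[-4.7,4.4,37.5]],"gripper":[0,0,0,0,0]}' 60
python3 -m crank '{"travel":[[0,1,0],[0,3,0],[0,5,0],[0,6.4,0],[0,6.4,0]],"turn":[[-0.9,0.9,7.5],[-1.9,1.8,15],[-2.8,2.6,22.5],[-3.8,3.5,30],[-4.7,4.4,37.5]],"gripper":[0,0,0,0,0]}' 60
python3 -m crank '{"travel":[[0,0,0],[0,0,-2],[0,0,-4],[0,0,-6],[0,0,-8]],"turn":[[-0.9,0.9,7.5],[-1.9,1.8,14.9],[-1.9,1.8,14.9],[-1.9,1.8,14.9],[-1.9,1.8,14.9]],"gripper":[0,0,0,0,0]}' 60
python3 - <<'E'
from h import *
from workcell import bot
delta(bot,[.5013,.2402,.210],[.008,-.242,-.97],[-.042,1,0])
E
```

```text
clock: 9.1
position: [0.5019, 0.1992, 0.3797]
tool_rot: [-3.04, 0.048, 2.27]
force: [0.3, 0.3, -0.5]
grip_width: 0.0853
finger_force: 0.0
clock: 9.6
position: [0.5015, 0.2646, 0.3791]
tool_rot: [-2.932, 0.024, 2.931]
force: [-0.0, -0.5, -0.1]
grip_width: 0.0851
finger_force: 0.0
clock: 10.1
position: [0.5018, 0.2624, 0.2988]
tool_rot: [-2.898, -0.003, -3.099]
force: [-0.1, -0.9, 0.4]
grip_width: 0.0853
finger_force: 0.0
sign 1 travel cm [-0.05 -2.22 -8.88] turn [-0.  -0.1 -0. ] n 0.1
sign -1 travel cm [-0.05 -2.22 -8.88] turn [ -1.4  43.5 174.6] n 180.0
t 10.1 pos [0.5018 0.2624 0.2988] F [-0.1 -0.9  0.4] w 0.0853 q [-0.66  0.44 -0.05  1.58  0.22  1.28  0.83]
```

```bash
python3 -m crank '{"travel":[[0,-0.6,-2.3],[0,-1.2,-4.6],[0,-1.7,-7],[0,-2.2,-8.9],[0,-2.2,-8.9]],"turn":[[0,0,0],[0,0,0],[0,0,0],[0,0,0],[0,0,0]],"gripper":[0,0,0,0,0]}' 110
python3 -m crank '{"travel":[[0,0,0],[0,0,0],[0,0,0],[0,0,0],[0,0,0]],"turn":[[0,0,0],[0,0,0],[0,0,0],[0,0,0],[0,0,0]],"gripper":[0.5,0.8,1,1,1]}' 110
python3 -m crank '{"travel":[[0,0,0],[0,0,0],[0,0,0],[0,0,0],[0,0,0]],"turn":[[0,0,0],[0,0,0],[0,0,0],[0,0,0],[0,0,0]],"gripper":[1,1,1,1,1]}' 110
python3 - <<'E'
from h import *
from workcell import bot
np.savez("t7.npz",**bot.grab_frame("top"))
o=bot.observe();print({k:np.round(v,3) for k,v in o.items() if k in("force","moment","grip_width","finger_force","position","tool_rot")})
E
```

```text
clock: 10.6
position: [0.5009, 0.2392, 0.2088]
tool_rot: [-2.895, -0.006, -3.1]
force: [-0.1, -0.9, 1.1]
grip_width: 0.0854
finger_force: 0.0
clock: 11.1
position: [0.5015, 0.2407, 0.2116]
tool_rot: [-2.898, -0.002, -3.098]
force: [-0.2, -0.7, 0.7]
grip_width: 0.0122
finger_force: 0.0
clock: 11.6
position: [0.5015, 0.2398, 0.2119]
tool_rot: [-2.897, -0.002, -3.099]
force: [-3.0, -2.4, 9.0]
grip_width: 0.0034
finger_force: 108.0
{'position': array([0.501, 0.24 , 0.212]), 'tool_rot': array([-2.897e+00, -2.000e-03, -3.099e+00]), 'force': array([-2.872, -2.278,  8.905]), 'moment': array([-1.566,  0.298, -0.334]), 'finger_force': np.float64(108.018), 'grip_width': np.float64(0.004)}
```

```bash
python3 -m crank '{"travel":[[0,0.1,0.4],[0,0.3,1.2],[0,0.5,2],[0,0.75,3],[0,1,4]],"turn":[[0,0,0],[0,0,0],[0,0,0],[0,0,0],[0,0,0]],"gripper":[1,1,1,1,1]}' 110
python3 -m crank '{"travel":[[0,0.5,2],[0,1,4],[0,1.5,6],[0,2,8],[0,2,8]],"turn":[[0,0,0],[0,0,0],[0,0,0],[0,0,0],[0,0,0]],"gripper":[1,1,1,1,1]}' 110
python3 - <<'E'
from h import *
from workcell import bot
f=bot.grab_frame("scene")
cv2.imwrite("pics/s8.png",cv2.resize(f["pixels"][80:300,180:460,::-1],(560,440),interpolation=2))
o=bot.observe();print({k:np.round(v,3) for k,v in o.items() if k in("force","moment","grip_width","finger_force","position","tool_rot")})
E
```

```text
clock: 12.15
position: [0.5014, 0.2505, 0.2522]
tool_rot: [-2.897, -0.003, -3.099]
force: [-0.2, -5.0, -3.7]
grip_width: 0.0036
finger_force: 107.3
clock: 12.65
position: [0.5019, 0.2727, 0.3342]
tool_rot: [-2.902, 0.001, -3.097]
force: [0.2, 0.3, -2.0]
grip_width: 0.0032
finger_force: 108.1
{'position': array([0.502, 0.272, 0.332]), 'tool_rot': array([-2.9  , -0.   , -3.097]), 'force': array([-0.172, -0.073, -2.392]), 'moment': array([ 0.399,  0.172, -0.022]), 'finger_force': np.float64(108.078), 'grip_width': np.float64(0.003)}
```

View pics/s8.png

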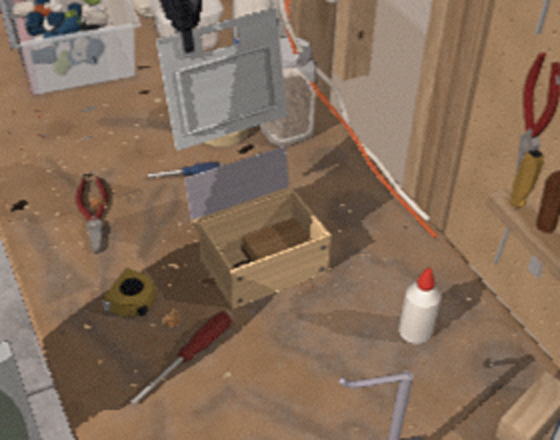

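The lid hangs cleanly in the gripper, clear of the box and plate, and the bystanders haven't moved. Next I'll carry it above the hook's height.

Run:
```python
from h import *
from workcell import bot
delta(bot,[.4465,-.2033,.40],[0,0,-1],[-.972,.235,0])
```

```text
sign 1 travel cm [ -5.51 -47.51   6.75] turn [11.5  9.4 73.5] n 75.0
sign -1 travel cm [ -5.51 -47.51   6.75] turn [  10.2  -12.4 -105.5] n 106.8
t 12.7 pos [0.5016 0.2718 0.3325] F [-0.2 -0.1 -2.4] w 0.0033 q [-0.68  0.42 -0.05  1.53  0.21  1.36  0.83]
```

```bash
python3 -m crank '{"travel":[[0,-1,2],[0,-3,4],[0,-6,6],[0,-9.5,6.8],[0,-13,6.8]],"turn":[[0.7,-0.8,-7],[1.4,-1.7,-14.1],[2,-2.5,-21.1],[2.7,-3.3,-28.1],[3.4,-4.1,-35.2]],"gripper":[1,1,1,1,1]}' 110
python3 -m crank '{"travel":[[0,-3.5,0],[0,-7,0],[0,-10.5,0],[0,-14,0],[-0.5,-17.5,0]],"turn":[[0.7,-0.8,-7],[1.4,-1.7,-14.1],[2,-2.5,-21.1],[2.7,-3.3,-28.1],[3.4,-4.1,-35.2]],"gripper":[1,1,1,1,1]}' 110
python3 -m crank '{"travel":[[-1,-3.5,0],[-2,-7,0],[-3,-10.5,0],[-4,-14,0],[-5,-17,0]],"turn":[[0.7,-0.8,-7],[1.4,-1.7,-14.1],[2,-2.5,-21.1],[2.7,-3.3,-28.1],[3.4,-4.1,-35.2]],"gripper":[1,1,1,1,1]}' 110
python3 - <<'E'
from h import *
from workcell import bot
delta(bot,[.4465,-.2033,.27],[0,0,-1],[-.972,.235,0])
E
```

```text
clock: 13.2
position: [0.5014, 0.1396, 0.3997]
tool_rot: [-2.975, 0.051, 2.563]
force: [1.0, -0.4, -2.8]
grip_width: 0.0037
finger_force: 108.1
clock: 13.7
position: [0.4963, -0.0357, 0.3985]
tool_rot: [-3.065, 0.049, 1.944]
force: [1.5, -0.1, -2.9]
grip_width: 0.0035
finger_force: 108.0
clock: 14.2
position: [0.4455, -0.2061, 0.3988]
tool_rot: [-3.139, -0.004, 1.326]
force: [0.7, -0.2, -3.1]
grip_width: 0.0033
finger_force: 108.0
sign 1 travel cm [  0.1    0.28 -12.88] turn [-1.000e-01  4.000e-01 -1.796e+02] n 179.6
sign -1 travel cm [  0.1    0.28 -12.88] turn [-0.3 -0.1  0.4] n 0.5
t 14.2 pos [ 0.4455 -0.2061  0.3988] F [ 0.7 -0.2 -3.1] w 0.0033 q [-0.11  0.17  0.5   1.71 -0.09  1.29  0.17]
```

```bash
python3 -m crank '{"travel":[[0.1,0.2,-3.5],[0.1,0.2,-7],[0.1,0.2,-10.5],[0.1,0.2,-12.9],[0.1,0.2,-12.9]],"turn":[[0,0,0],[0,0,0],[0,0,0],[0,0,0],[0,0,0]],"gripper":[1,1,1,1,1]}' 110
python3 -m crank '{"travel":[[0,0,0],[0,0,0],[0,0,-2],[0,0,-4],[0,0,-4]],"turn":[[0,0,0],[0,0,0],[0,0,0],[0,0,0],[0,0,0]],"gripper":[1,1,1,1,1]}' 110
python3 - <<'E'
from h import *
from workcell import bot
f=bot.grab_frame("scene");t=bot.grab_frame("top");w=bot.grab_frame("wrist")
for n,x in zip("stw",(f,t,w)): np.savez(n+"9.npz",**x)
a=cv2.resize(f["pixels"][220:370,290:440,::-1],(600,600),interpolation=2)
b=cv2.resize(t["pixels"][150:250,370:420,::-1],(200,400),interpolation=2);c=cv2.resize(w["pixels"][:,:,::-1],(200,125))
cv2.imwrite("pics/s9.png",np.hstack([a,np.vstack([b,c,np.zeros((75,200,3),np.uint8)])]))
o=bot.observe();print({k:np.round(v,4) for k,v in o.items() if k in("force","moment","grip_width","position","tool_rot")})
E
```

```text
clock: 14.7
position: [0.4459, -0.2018, 0.2675]
tool_rot: [-3.134, -0.003, 1.332]
force: [-0.5, -0.2, -1.0]
grip_width: 0.0031
finger_force: 108.0
clock: 15.2
position: [0.447, -0.2021, 0.2297]
tool_rot: [-3.137, -0.004, 1.332]
force: [0.1, 0.6, -1.8]
grip_width: 0.003
finger_force: 108.0
{'position': array([ 0.448 , -0.2028,  0.2316]), 'tool_rot': array([-3.1402, -0.0037,  1.332 ]), 'force': array([ 0.4742, -0.0759, -1.331 ]), 'moment': array([ 0.1383, -0.0708,  0.0152]), 'grip_width': np.float64(0.0039)}
```

View pics/s9.png

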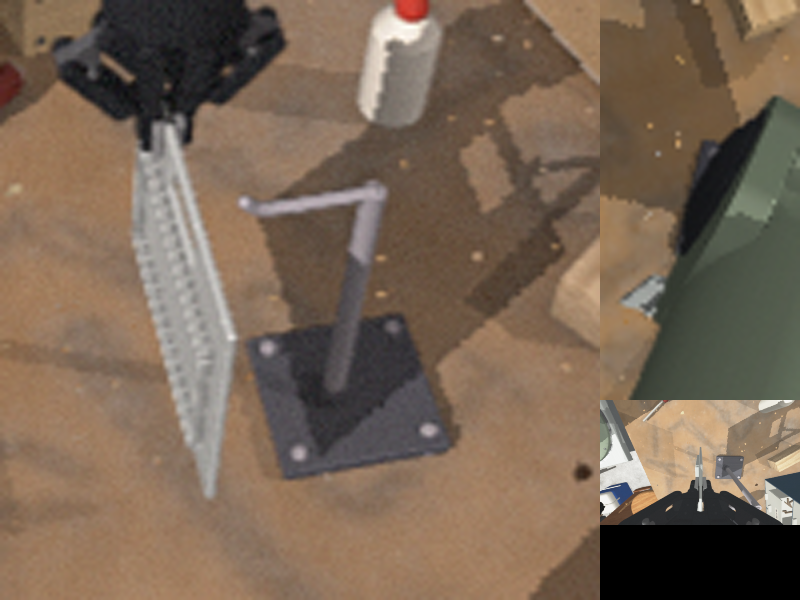

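The scene crop (4x) shows the lid upright in front of the hook: top far corner at (234,338), bottom far corner at (210,495), hook tip at (245,204), post top at (377,188). Checking these against the predicted geometry.

Run:
```python
from h import *
f=load("s9.npz");o=np.array([.4475,-.2025,.230])
np.set_printoptions(precision=4,suppress=True)
ly=np.array([.237,.9715,0]);q=lambda p:(proj(f,p)-[290,220]+.5)*4-.5
for n,p,m in [("top far",o+[0,0,.032]-.147*ly,(234,338)),("bot far",o+[0,0,.032-.174]-.147*ly,(210,495)),("slot",o+[0,0,.007]-.052*ly,None),("tip",[.4669,-.2617,.240],(245,204)),("posttop",[.5413,-.2797,.23],(377,190)),("base",[.5413,-.2797,.012],(336,388))]:
    print(n,q(np.array(p)),m)
# shift per 1mm z, and point on lid vertical plane from pixel: solve ray ∩ plane through lid
nrm=np.array([.9715,-.237,0])
def onplane(uv,p0):
    E=f["extrinsics"];c=-E[:3,:3].T@E[:3,3];u,v=(np.array(uv)+.5)/4-.5+[290,220];d=E[:3,:3].T@np.array([(u-f["cx"])/f["fx"],(v-f["cy"])/f["fy"],1]);return c+d*(nrm@(p0-c))/(nrm@d)
for m in [(234,338),(210,495)]: 
    p=onplane(m,o);print(p,"ly",(p-o)@ly)
# hook points on the vertical plane through the hook axis
n2=np.array([.237,.9715,0]);s=nrm;nrm=n2
for m in [(245,204),(377,190),(258,211)]: 
    p=onplane(m,np.array([.5413,-.2797,0]));print("hook",p,"x",(p-[.5413,-.2797,0])@s)
```

```text
top far [236.2195 334.8621] (234, 338)
bot far [215.8926 497.1106] (210, 495)
slot [188.4868 210.3994] None
tip [247.1339 198.8609] (245, 204)
posttop [377.5147 187.1688] (377, 190)
base [335.5751 386.3891] (336, 388)
[ 0.4133 -0.3429  0.255 ] ly -0.14447840024882863
[ 0.415  -0.3358  0.0712] ly -0.13717985928742077
hook [ 0.4661 -0.2614  0.2352] x -0.07737277632995745
hook [ 0.5413 -0.2797  0.2273] x 4.9646256569184205e-05
hook [ 0.474  -0.2633  0.2264] x -0.06923274538140263
```

```bash
python3 -m crank '{"travel":[[0,0,-0.1],[0.7,-0.2,-0.15],[1.6,-0.4,-0.15],[2.5,-0.6,-0.15],[3.3,-0.8,-0.15]],"turn":[[0,0,0],[0,0,0],[0,0,0],[0,0,0],[0,0,0]],"gripper":[1,1,1,1,1]}' 110
python3 -m crank '{"travel":[[0.5,-0.1,0],[0.8,-0.2,0],[0.8,-0.2,0],[0.8,-0.2,0],[0.8,-0.2,0]],"turn":[[0,0,0],[0,0,0],[0,0,0],[0,0,0],[0,0,0]],"gripper":[1,1,1,1,1]}' 110
python3 -c "
from workcell import bot
o=bot.observe();print(o['force'],o['moment'],o['position'])"
```

```text
clock: 15.85
position: [0.4815, -0.2106, 0.2287]
tool_rot: [-3.139, -0.004, 1.332]
force: [-0.4, 0.2, -2.4]
grip_width: 0.0034
finger_force: 108.1
clock: 16.35
position: [0.4882, -0.2124, 0.2288]
tool_rot: [-3.139, -0.004, 1.332]
force: [0.2, -0.2, -2.5]
grip_width: 0.0035
finger_force: 108.1
[ 0.1730652  -0.22484959 -2.4643565 ] [ 0.07841574 -0.047066    0.00245276] [ 0.48819685 -0.2124445   0.22883698]
```

```bash
python3 -m crank '{"travel":[[0.5,-0.1,0],[1,-0.2,0],[1.6,-0.4,0],[2.2,-0.5,0],[2.2,-0.5,0]],"turn":[[0,0,0],[0,0,0],[0,0,0],[0,0,0],[0,0,0]],"gripper":[1,1,1,1,1]}' 110
python3 -m crank '{"travel":[[0,0,-0.3],[0,0,-0.6],[0,0,-0.9],[0,0,-1],[0,0,-1]],"turn":[[0,0,0],[0,0,0],[0,0,0],[0,0,0],[0,0,0]],"gripper":[1,1,1,1,1]}' 110
python3 -c "
from workcell import bot
o=bot.observe();print(o['force'],o['moment'],o['position'])"
```

```text
clock: 16.85
position: [0.5112, -0.2175, 0.2286]
tool_rot: [-3.139, -0.003, 1.332]
force: [-1.2, 0.2, -3.1]
grip_width: 0.0032
finger_force: 108.1
clock: 17.35
position: [0.5103, -0.2175, 0.2186]
tool_rot: [-3.138, -0.004, 1.332]
force: [0.3, -0.1, -1.8]
grip_width: 0.0033
finger_force: 108.1
[ 0.32411511 -0.14404641 -1.84989052] [ 0.06656083 -0.07306573 -0.03238898] [ 0.51026529 -0.21745113  0.21862437]
```

Lower gently in 1 mm rows until the hook takes the load.

```bash
python3 -m crank '{"travel":[[0,0,-0.1],[0,0,-0.2],[0,0,-0.2],[0,0,-0.2],[0,0,-0.2]],"turn":[[0,0,0],[0,0,0],[0,0,0],[0,0,0],[0,0,0]],"gripper":[1,1,1,1,1]}' 110
python3 -m crank '{"travel":[[0,0,-0.1],[0,0,-0.2],[0,0,-0.2],[0,0,-0.2],[0,0,-0.2]],"turn":[[0,0,0],[0,0,0],[0,0,0],[0,0,0],[0,0,0]],"gripper":[1,1,1,1,1]}' 110
python3 -m crank '{"travel":[[0,0,-0.1],[0,0,-0.2],[0,0,-0.2],[0,0,-0.2],[0,0,-0.2]],"turn":[[0,0,0],[0,0,0],[0,0,0],[0,0,0],[0,0,0]],"gripper":[1,1,1,1,1]}' 110
```

```text
clock: 17.85
position: [0.5104, -0.2175, 0.2168]
tool_rot: [-3.139, -0.004, 1.332]
force: [-0.8, 1.1, -2.2]
grip_width: 0.0035
finger_force: 108.1
clock: 18.35
position: [0.5104, -0.2175, 0.2148]
tool_rot: [-3.139, -0.004, 1.332]
force: [-0.1, -0.5, -2.3]
grip_width: 0.0033
finger_force: 108.1
clock: 18.85
position: [0.5105, -0.2175, 0.213]
tool_rot: [-3.139, -0.004, 1.332]
force: [0.5, 0.6, 3.5]
grip_width: 0.0033
finger_force: 109.0
```

```bash
python3 -m crank '{"travel":[[0,0,0],[0,0,0],[0,0,0],[0,0,0],[0,0,0]],"turn":[[0,0,0],[0,0,0],[0,0,0],[0,0,0],[0,0,0]],"gripper":[0.92,0.88,0.84,0.8,0.75]}' 20
python3 -m crank '{"travel":[[0,0,0],[0,0,0],[0,0,0],[0,0,0],[0,0,0]],"turn":[[0,0,0],[0,0,0],[0,0,0],[0,0,0],[0,0,0]],"gripper":[0.65,0.55,0.45,0.45,0.45]}' 20
python3 -m crank '{"travel":[[0,0,0],[0,0,1],[0,0,2],[0,0,3.5],[0,0,5]],"turn":[[0,0,0],[0,0,0],[0,0,0],[0,0,0],[0,0,0]],"gripper":[0.45,0.45,0.45,0.45,0.45]}' 20
python3 -m crank '{"travel":[[0,0,3],[0,0,6],[0,0,9],[0,3,12],[0,6,14]],"turn":[[0,0,0],[0,0,0],[0,0,0],[0,0,0],[0,0,0]],"gripper":[0.45,0.45,0.45,0.45,0.45]}' 20
python3 -m crank '{"travel":[[0,5,0],[0,10,0],[0,15,0],[0,19,0],[0,19,0]],"turn":[[0,0,0],[0,0,0],[0,0,0],[0,0,0],[0,0,0]],"gripper":[0.45,0.45,0.45,0.45,0.45]}' 20
python3 - <<'E'
from h import *
from workcell import bot
f=bot.grab_frame("scene");t=bot.grab_frame("top");np.savez("s10.npz",**f);np.savez("t10.npz",**t)
# predicted hanging lid outline vs hanging lid pixels (change against the first frame)
post=np.array([.5413,-.2797,0]);hx=np.array([-.972,.235,0]);ly=np.array([.235,.972,0]);c=post+.045*hx
np.set_printoptions(precision=1,suppress=True)
for n,g,g0 in (("scene",f,load("scene0.npz")),("top",t,load("top0.npz"))):
    pr=np.array([proj(g,c+s*.095*ly+[0,0,z]) for s,z in((1,.246),(-1,.246),(-1,.072),(1,.072))]);print(n,"pred",pr.tolist())
    hsv=cv2.cvtColor(g["pixels"],cv2.COLOR_RGB2HSV);d=cv2.absdiff(g["pixels"],g0["pixels"]).max(2)
    m=((d>35)&(hsv[...,1]<60)&(hsv[...,2]>80)).astype(np.uint8)
    x0,y0=(pr.min(0)-25).astype(int);x1,y1=(pr.max(0)+25).astype(int);mm=np.zeros_like(m);mm[y0:y1,x0:x1]=m[y0:y1,x0:x1]
    cs,_=cv2.findContours(cv2.morphologyEx(mm,cv2.MORPH_CLOSE,np.ones((3,3))),0,2);k=max(cs,key=cv2.contourArea)
    print(cv2.contourArea(k),cv2.approxPolyDP(k,3,True)[:,0].tolist())
# bystanders: change near them
g=cv2.absdiff(f["pixels"],load("scene0.npz")["pixels"]).max(2)
for n,(x,y) in dict(tape=(246,228),driver=(272,256),glue=(390,235),pliers=(227,185)).items(): print(n,float(np.mean(g[y-14:y+14,x-14:x+14]>50)))
o=bot.observe();print(o["clock"],o["position"],o["force"])
E
```

```text
clock: 19.35
position: [0.5104, -0.2175, 0.2128]
tool_rot: [-3.139, -0.004, 1.332]
force: [0.0, -0.6, -0.1]
grip_width: 0.0213
finger_force: 0.0
clock: 19.85
position: [0.5104, -0.2175, 0.2128]
tool_rot: [-3.139, -0.004, 1.332]
force: [0.8, -0.2, -0.1]
grip_width: 0.047
finger_force: 0.0
clock: 20.35
position: [0.5105, -0.2176, 0.2643]
tool_rot: [-3.139, -0.004, 1.332]
force: [-1.1, 1.4, 0.8]
grip_width: 0.0469
finger_force: 0.0
clock: 20.85
position: [0.5102, -0.1576, 0.4057]
tool_rot: [-3.141, -0.004, 1.33]
force: [0.5, 0.2, -0.2]
grip_width: 0.047
finger_force: 0.0
clock: 21.35
position: [0.5101, 0.038, 0.4035]
tool_rot: [-3.139, -0.005, 1.339]
force: [-0.4, -1.8, -0.3]
grip_width: 0.0466
finger_force: 0.0
scene pred [[353.8458147425514, 233.14985304357222], [378.7196982261767, 302.41672083901324], [370.0477874970677, 342.2697001374785], [348.875580700171, 275.97394942362183]]
1499.5 [[353, 235], [350, 268], [366, 272], [349, 272], [349, 281], [370, 342], [382, 275], [378, 287], [373, 287], [368, 274], [372, 270], [366, 268]]
top pred [[386.8140605217605, 199.40576098486127], [449.0538238102907, 215.2269948845821], [432.916062470116, 221.78348382425608], [378.57565729962585, 207.89596603971947]]
647.0 [[380, 207], [412, 217], [416, 211], [416, 218], [427, 221], [448, 215], [419, 207], [418, 203], [411, 205], [387, 198]]
tape 0.017857142857142856
driver 0.07397959183673469
glue 0.0
pliers 0.0
21.45 [0.5 0.  0.4] [-0.4 -0.7 -0.1]
```

The lid hangs where predicted in both views. I'll let it settle, then check that it's still and the bystanders haven't moved.

```bash
for i in 1 2 3; do python3 -m crank '{"travel":[[0,0,0],[0,0,0],[0,0,0],[0,0,0],[0,0,0]],"turn":[[0,0,0],[0,0,0],[0,0,0],[0,0,0],[0,0,0]],"gripper":[0.45,0.45,0.45,0.45,0.45]}' >/dev/null; done
python3 - <<'E'
from h import *
from workcell import bot
a=load("s10.npz")["pixels"];b=bot.grab_frame("scene")["pixels"];s0=load("scene0.npz")["pixels"]
print("lid change",float((cv2.absdiff(a,b).max(2)[225:345,345:385]>40).mean()))
for n,(x0,y0,x1,y1) in dict(driver=(240,230,300,285),glue=(380,208,402,228),pliers=(212,160,240,190),tape=(232,212,262,242)).items():
    r=[]
    for im in (s0,b):
        h=cv2.cvtColor(im[y0:y1,x0:x1],cv2.COLOR_RGB2HSV);m=(((h[...,0]<6)|(h[...,0]>172)) if n!="tape" else ((h[...,0]>22)&(h[...,0]<35)))&(h[...,1]>140)&(h[...,2]>60)
        y,x=np.nonzero(m);r.append((len(x),round(x.mean(),1),round(y.mean(),1)) if len(x) else 0)
    print(n,r)
E
```

```text
lid change 0.0
driver [(212, np.float64(42.9), np.float64(17.2)), (220, np.float64(42.7), np.float64(17.3))]
glue [(69, np.float64(12.8), np.float64(11.5)), (69, np.float64(12.8), np.float64(11.5))]
pliers [(97, np.float64(13.0), np.float64(19.6)), (99, np.float64(13.1), np.float64(19.8))]
tape [0, (1, np.float64(8.0), np.float64(24.0))]
```

```bash
python3 -c "
from workcell import bot
print(bot.job_done())"
```

```text
the job is handed in; nothing more can be done
None
```

I tipped the lid up to stand on its rest and let go of it, then hung it by its slot on the hook; it hangs still, the screwdriver, glue and pliers measured unmoved, and the tape's surroundings looked unchanged (its colour check found nothing to compare).

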